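# Complete the glass-working kit

### The job

Complete the kit in the wooden tray with one of each thing from the front of the table: lay the cork block flat in the oblong pocket, stand the tealight upright in the empty round pocket and lay the lump of cobalt glass in the square pocket, each down on the floor of its pocket at about the middle. The other round pocket already has its brass weight, so leave that weight in place, and leave the spare brass weight standing where it is on the table.

Things in the scene. Friction and masses are not known exactly. Their poses are not given: they have to be found in the camera images.
- candle_mid (a point): Low round tealight in a grey metal cup, green wax with a black wick: 38 mm across, 15 mm high, standing on the table. The point is on its axis, 7.5 mm above its underside; z is up.
- cork_mid (a point): Brown cork sanding block lying flat near the front edge of the table, 38 (its x) x 62 (its y) x 26 mm high (its z). The point is at its centre, 13 mm above its underside. (Another cork block far back is fixed scenery. Beware: the shade of a desk lamp hangs 0.42 m and more above the table at the right, over x 0.53 to 0.72, y -0.30 to -0.11.)
- lump_mid (a point): Smooth irregular lump of cobalt glass, about 32 (its x) x 38 (its y) x 19 mm high (its z), lying on its flat side. The point is at its centre, 9.5 mm above its underside.
- spare_weight_mid (a point): Turned brass weight with a small knob on top, standing on the table outside the tray: 33 mm across, 44 mm high with its knob. The point is on its axis, half-way up (22 mm). It is a spare, to be left alone.
- kit_weight_mid (a point): A second brass weight, the same as the spare, which already stands in the smaller round pocket of the tray. The point is on its axis, 22 mm above its underside.
- candle_pocket (a point): One of four light wooden inserts (72 x 82 mm, fixed), set two by two at 73 x 83 mm pitch in a low fixed tray (rim 12 mm above the table); which lies where changes. This one has the larger round pocket, 54 mm across, empty. Site: centre of the pocket's floor, z up, x along the 72 mm side. The felt-lined floor is 4 mm and the insert's top 9 mm above the table.
- cork_pocket (a point): One of four light wooden inserts (72 x 82 mm, fixed), set two by two at 73 x 83 mm pitch in a low fixed tray (rim 12 mm above the table); which lies where changes. This one has the oblong pocket, 52 (x) x 74 (y) mm. Site: centre of the pocket's floor, z up, x along the 72 mm side. The felt-lined floor is 4 mm and the insert's top 9 mm above the table.
- lump_pocket (a point): One of four light wooden inserts (72 x 82 mm, fixed), set two by two at 73 x 83 mm pitch in a low fixed tray (rim 12 mm above the table); which lies where changes. This one has the square pocket, 52 x 52 mm. Site: centre of the pocket's floor, z up, x along the 72 mm side. The felt-lined floor is 4 mm and the insert's top 9 mm above the table.
- weight_pocket (a point): One of four light wooden inserts (72 x 82 mm, fixed), set two by two at 73 x 83 mm pitch in a low fixed tray (rim 12 mm above the table); which lies where changes. This one has the smaller round pocket, 46 mm across, already filled by a brass weight. Site: centre of the pocket's floor, z up, x along the 72 mm side. The felt-lined floor is 4 mm and the insert's top 9 mm above the table.
Things that resemble listed ones, but are neither listed nor needed, are in the scene too. Leave any red look-alike of the part that bears cork_mid alone.

How it is judged:
By the outcome, as a careful person would: the job done as asked, in the order asked, and still so for the second after the job is handed in, with the robot touching nothing.
It also fails if it takes over 75 s, if anything falls off the work surface, if the arm or the gripper's body presses on something with over 40 N, if the wrist force passes 120 N, or if a joint passes its speed limit or range.

### The arm

A 6-joint arm with a two-finger parallel gripper is mounted at the origin on a cart in front of the work surface, level with it; the furniture and walls round the work are solid. World frame = base frame: x ahead of the robot, y to its left, z up, the work surface at z = 0. Lengths are in mm, angles in rad, forces in N, time in s.
With the tool pointing down it reaches from about 350 to 1000 mm from the base axis. Payload 7.1 kg.
Tool frame: the origin (TCP) lies where the fingers leave the gripper's body, on its centre line; the fingertips stand 73 mm ahead of it and the grasp point (between the pads) lies 54 mm ahead of it; z points along the fingers, y is the line along which they close (so a half turn about z gives the same grasp; the last joint's range is limited). The gripper opens to 85 mm and grips with 20 to 120 N. Pads are 22 mm wide; open, the fingers measure 114 mm over their backs; the gripper's body (76 mm by 85 mm) begins 54 mm behind the grasp point. The pads swing forward as they close: fully open they stand 13 mm farther back than shut.
Start: joints at [-1.221, 0.423, 1.63, -0, 1.089, -0.019], TCP at [225.327, -582.952, 303.919] pointing down, gripper open.
Joint ranges: [-3, 3], [-0.9, 2.11], [0.09, 2.58], [-1.31, 4.45], [0.11, 2.69], [-2.54, 2.54]. Speed limits (rad/s): [2.39, 2.39, 3.01, 3.14, 3.14, 3.14].

### API

Orientations are given as a rotation vector (axis times angle).
In Python, from workcell import * gives the robot as it stands. The module is installed in compiled form; this text tells all that it offers.
- The arm moves only by the tool arm_command, never from a script. Its argument "targets" is a list of rows, each a list of 7 numbers: the shift along the tool's x, y, z in cm, then the turn, a rotation vector about the tool's x, y, z in units of 8 degrees (1.0 is 8 degrees), then the gripper's target within -1 to 1 (fully open at 1, half-way at 0, shut at -1). In form: [[x, y, z, wx, wy, wz, fingers], ...]. A call has 1 to 10 rows; each row shifts and turns the commanded pose from where the row before left it, along the tool's axes as they then stand; what a row does not reach is not made up. A row lasts 1/8 s, in which the tool goes at most 62.5 mm and 10.7 degrees, less where a joint would pass 70% of its speed; a pose out of reach is approached as far as the arm can. A call with a gripper value outside its range is refused whole. The fingers move at their own pace and stop on an object; "newtons" is the grip in N (left out, the last holds). Time passes only in rows, so rows that do not move let the fingers close. It gives the time, the measured TCP pose, the force, the opening and the grip force at its end, in the units of the state.
- state(): the state, without advancing time (a new reading comes with each control period).
- snapshot(name): name is "scene" or "top" or "wrist"; returns the picture (480x640x3 uint8, blue, green, red); there is no depth.
- camera_model(name): a dict with "fx", "fy", "cx", "cy" (pixels), "rvec" (rotation vector, rad) and "tvec" (3), from world to camera coordinates, as OpenCV has them; the wrist camera has in their place "T_tool_cam" (4x4, takes a point from camera to tool coordinates, whose origin is the TCP and whose axes are the flange's). Camera axes: x right, y down, z forward; pixel columns grow to the right and rows downward; lengths in mm; the calibration is good to about 2 mm. A picture is of the moment at which its call begins: read the wrist's pose just before it. camera_model takes no time and is no camera call.
- close_job(): hands the job in; it is judged then, once.
Trained networks look in the newest picture that a camera, given by its name, has taken for a name from the list of things; names that differ only in an ending like _2 or _b are one class to them, and where a whole thing is asked for, a point or a joint stands for the part that bears it (a point fixed in the world has none). Each returns a list of dicts, best first, with "confidence" (0 to 1); they miss things now and then, are a little off and sometimes report something else, mostly with a low value. They report only what shows in the picture. A call takes as long as a camera call. They do not tell look-alikes from the thing itself.
- silhouettes(name, camera): "region" (480x640 bool, what is visible of it) and "point" ([row, column] in pixels, amid what is visible of it).
The state is a dict: "time": time; "joints": joint angles; "dq": joint speeds; "joint_torque": joint torques, N m; "ee_pos": TCP position; "ee_rot": TCP orientation; "contact_force": force on the tool from outside, world axes, zero at the start; "moment": the same for the moment, N m; "finger_gap": finger opening in mm; "grip_force": force on a finger pad.
Only numpy, scipy, OpenCV 4.12 (cv2) and the standard library are available. Lean on these libraries where they do the work, as an engineer would, in place of code of your own. Each camera call takes 0.05 s, during which the arm holds its last target. There are 200 camera calls.

## Working session

There is one attempt and no reset: what is moved stays moved. The work goes in short steps, Python scripts to look and compute and a tool call to move; the robot and the scene stay as the last step left them, time stands still between calls to the robot, and variables do not carry over. Pictures are saved under pics/ and viewed, at most 14 in all, crops included, and the job is handed in when it is done.

Besides the shell and the picture viewer there is one more tool, called after ">>>" as name(argument=value, ...) on one line, values as JSON. arm_command: Moves the arm, as the interface text tells. Its arguments: {"type":"object","properties":{"targets":{"type":"array"},"newtons":{"type":"number"}},"required":["targets"]}

```bash
mkdir -p pics; cat > h.py <<'E'
from workcell import *
import numpy as np, cv2
def ray(cam,px):
    m=camera_model(cam); r,c=px
    d=np.array([(c-m["cx"])/m["fx"],(r-m["cy"])/m["fy"],1.])
    if "rvec" in m:
        R=cv2.Rodrigues(np.array(m["rvec"],float))[0]; t=np.array(m["tvec"],float).ravel()
        return -R.T@t, R.T@d
    s=state(); T=np.array(m["T_tool_cam"]); R=cv2.Rodrigues(np.array(s["ee_rot"],float))[0]
    return np.array(s["ee_pos"])+R@T[:3,3], R@T[:3,:3]@d
def atz(cam,px,z):
    o,d=ray(cam,px); return o+d*(z-o[2])/d[2]
E
python3 - <<'E'
from h import *
for n in ("scene","top"):
    im=snapshot(n); cv2.imwrite(f"pics/{n}1.png",im)
    for k,z in dict(candle_mid=15,cork_mid=26,lump_mid=12,spare_weight_mid=22,candle_pocket=4,cork_pocket=4,lump_pocket=4,weight_pocket=4).items():
        for s in silhouettes(k,n)[:3]:
            print(n,k,round(s["confidence"],2),np.round(s["point"]),s["region"].sum(),np.round(atz(n,s["point"],z)))
s=state();print(s["time"],s["ee_rot"],s["finger_gap"],camera_model("wrist"))
E
```

```text
scene candle_mid 0.66 [248. 270.] 241 [588. 137.  15.]
scene cork_mid 0.93 [211. 441.] 555 [ 442. -240.   26.]
scene cork_mid 0.89 [230. 330.] 556 [547.   2.  26.]
scene cork_mid 0.66 [246. 406.] 478 [ 412. -108.   26.]
scene lump_mid 0.66 [296. 312.] 159 [431. 132.  12.]
scene spare_weight_mid 0.81 [258. 353.] 267 [454.   6.  22.]
scene candle_pocket 0.55 [332. 192.] 1355 [506. 374.   4.]
scene cork_pocket 0.67 [315. 230.] 1176 [495. 292.   4.]
scene lump_pocket 0.85 [286. 215.] 1162 [577. 281.   4.]
scene weight_pocket 0.91 [302. 185.] 850 [577. 353.   4.]
top candle_mid 0.79 [202. 272.] 342 [585. 139.  15.]
top cork_mid 0.78 [288. 402.] 628 [ 416. -116.   26.]
top cork_mid 0.7 [278. 474.] 742 [ 436. -255.   26.]
top cork_mid 0.64 [217. 342.] 655 [554.  -1.  26.]
top lump_mid 0.56 [280. 274.] 234 [429. 130.  12.]
top spare_weight_mid 0.77 [264. 340.] 215 [460.   2.  22.]
top candle_pocket 0.94 [238. 157.] 1507 [509. 366.   4.]
top cork_pocket 0.74 [244. 195.] 1510 [500. 290.   4.]
top lump_pocket 0.72 [210. 199.] 1476 [568. 285.   4.]
top lump_pocket 0.61 [280. 278.] 222 [429. 123.   4.]
top lump_pocket 0.32 [204. 159.] 289 [579. 367.   4.]
top weight_pocket 0.96 [207. 166.] 1218 [575. 352.   4.]
0.9 [3.08825688e+00 5.76013815e-01 4.65662662e-06] 85.5662588054626 {'fx': 394.0111500515863, 'fy': 394.0111500515863, 'cx': 324.7367256529156, 'cy': 232.7258670864638, 'T_tool_cam': array([[-2.53864910e-04, -9.61840277e-01, -2.73611435e-01,
         6.95358301e+01],
       [ 9.99999775e-01, -4.14287756e-04,  5.28537110e-04,
        -1.68773125e-01],
       [-6.21722148e-04, -2.73611239e-01,  9.61840165e-01,
        -7.01215097e+01],
       [ 0.00000000e+00,  0.00000000e+00,  0.00000000e+00,
         1.00000000e+00]])}
```

View pics/top1.png

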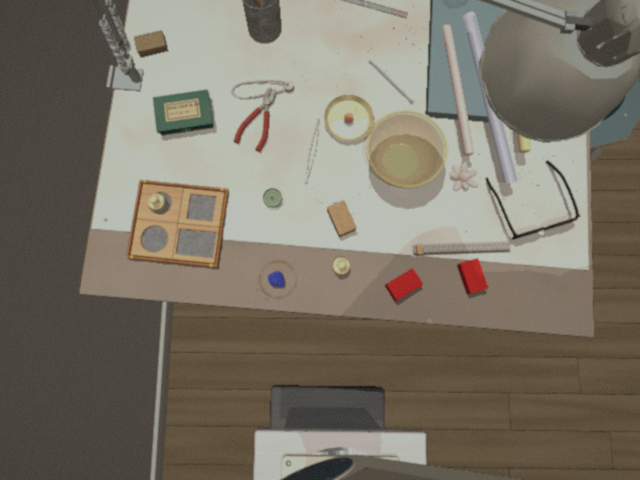

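View pics/scene1.png

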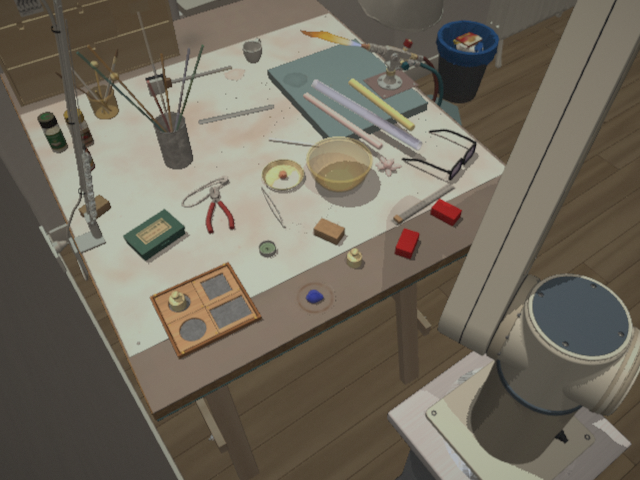

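Candidates in the top picture:
- **Cork block:** brown block at (217,342). The red blocks at (285,405) and (277,473) are look-alikes, and the brown block at (43,150) is fixed scenery. I choose (217,342).
- **Tealight:** green disc at (198,272). The yellow dish with a red dot at (118,349) is not it.
- **Lump:** blue at (280,277), inside a ring-like thing I still need to look at.
- **Weights:** spare at (266,341), kit weight in the tray at (203,158).

Next I move the wrist camera over the cork for the close check.

>>> arm_command(targets=[[0,0,0,0,0,1.32,1],[0,0,0,0,0,1.32,1],[2.1,-4.7,0,0,0,0,1],[2.1,-4.7,0,0,0,0,1],[2.1,-4.7,0,0,0,0,1],[2.1,-4.7,0,0,0,0,1],[2.1,-4.7,0,0,0,0,1],[2.1,-4.7,0,0,0,0,1]])

```text
time: 1.9
ee_pos: [351.8, -299.5, 304.2]
ee_rot: [3.141, -0.0, 0.001]
contact_force: [0.0, 0.4, -0.3]
finger_gap: 85.6
grip_force: 0.0
```

>>> arm_command(targets=[[2.4,-4.8,0,0,0,0,1],[2.4,-4.8,0,0,0,0,1],[2.4,-4.8,0,0,0,0,1],[2.4,-4.8,0,0,0,0,1],[2.4,-4.8,0,0,0,0,1],[2.4,-4.8,0,0,0,0,1],[2.4,-4.8,0,0,0,0,1],[0,0,0,0,0,0,1],[0,0,0,0,0,0,1]])

```text
time: 3.02
ee_pos: [518.9, 35.1, 303.7]
ee_rot: [3.141, 0.002, -0.001]
contact_force: [0.2, -1.0, -0.0]
finger_gap: 85.5
grip_force: 0.0
```

```bash
cat >> h.py <<'E'
def psi():
    R=cv2.Rodrigues(np.array(state()["ee_rot"],float))[0]; return np.arctan2(R[1,0],R[0,0]),R
def go(x,y,z,yaw=None):
    """shift in tool axes (cm) from the pose now to TCP (x,y,z), and turn wz in 8deg units"""
    p,R=psi(); d=R.T@(np.array([x,y,z])-state()["ee_pos"])/10
    print("shift cm",np.round(d,2),"wz",None if yaw is None else round(-np.degrees(yaw-p)/8,2))
def look(tag,names):
    s=state(); im=snapshot("wrist"); cv2.imwrite(f"pics/{tag}.png",im)
    print(np.round(s["ee_pos"],1),"psi",round(psi()[0],3),"t",s["time"])
    for k,z in names.items():
        for q in silhouettes(k,"wrist")[:3]:
            c=max(cv2.findContours(q["region"].astype(np.uint8),0,2)[0],key=cv2.contourArea)[:,0,:]
            P=np.array([atz("wrist",(r,cc),z)[:2] for cc,r in c],np.float32)
            b=cv2.minAreaRect(P)
            print(k,round(q["confidence"],2),np.round(q["point"]),"z",z,"pt",np.round(atz("wrist",q["point"],z)[:2],1),"rect",np.round(b[0],1),np.round(b[1],1),round(b[2],1))
E
python3 - <<'E'
from h import *
look("w1",dict(cork_mid=26,candle_mid=15,lump_mid=8,spare_weight_mid=15,cork_pocket=9))
E
```

```text
[518.9  35.1 303.7] psi -0.0 t 3.025
cork_mid 0.92 [159. 363.] z 26 pt [555.5   0.8] rect [ 5.541e+02 -5.000e-01] [63.3 38.2] 24.5
cork_mid 0.56 [273. 621.] z 26 pt [ 449.4 -246.2] rect [ 445.3 -243.5] [73.3 44. ] 15.9
candle_mid 0.7 [115. 205.] z 15 pt [592.9 138.5] rect [596.6 136.8] [39.5 39. ] 43.2
lump_mid 0.61 [287. 233.] z 8 pt [427.7 126.2] rect [432.9 126.7] [32.8 32.4] 89.9
lump_mid 0.42 [159. 361.] z 8 pt [554.1   0.7] rect [553.1  -2.2] [66.  40.6] 24.1
spare_weight_mid 0.81 [259. 361.] z 15 pt [459.6  -0.5] rect [459.6   0.5] [39.1 32.1] 0.6
cork_pocket 0.69 [215.  63.] z 9 pt [502.4 283.5] rect [503.2 286.2] [83.3 72.8] 85.0
cork_pocket 0.46 [283. 234.] z 9 pt [432.7 124.5] rect [433.5 126.6] [32.9 32.3] 89.9
```

View pics/w1.png

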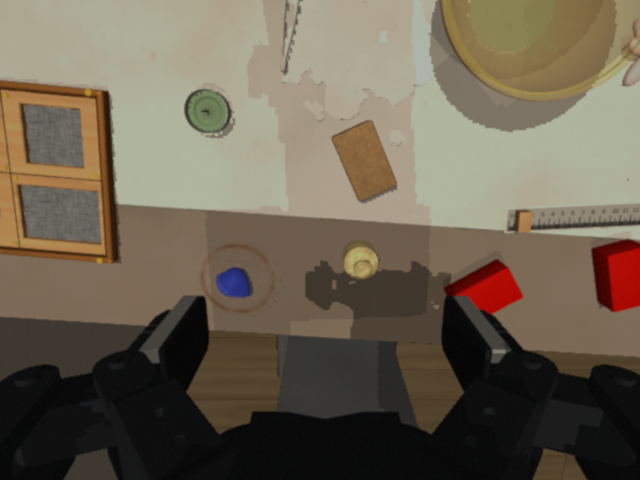

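The wrist view shows the brown cork at (159,363). It measures 63x38 mm with its long axis at about 22° from x, so it is the right block, and the red ones are at (287,484) and (275,620). The lump at (283,233) lies inside a flat ring stain on the table. The tealight is at (111,208) and the spare weight at (260,361). I go for the cork.

>>> arm_command(targets=[[3.5,3.5,0,0,0,0,1],[0,0,5,0,0,-0.917,1],[0,0,5,0,0,-0.917,1],[0,0,5,0,0,-0.917,1],[0,0,2.5,0,0,0,1],[0,0,2.5,0,0,0,1],[0,0,2.4,0,0,0,1],[0,0,0,0,0,0,1]], newtons=40)

```text
time: 4.32
ee_pos: [553.1, -0.4, 78.5]
ee_rot: [-3.083, -0.599, 0.005]
contact_force: [0.4, -0.4, -0.1]
finger_gap: 85.3
grip_force: 0.0
```

```bash
python3 - <<'E'
from h import *
look("w2",dict(cork_mid=26))
go(554,0,80,0.384)
E
```

```text
[ 5.531e+02 -4.000e-01  7.850e+01] psi 0.384 t 4.325
cork_mid 0.74 [308. 324.] z 26 pt [560.8   2.7] rect [558.1   1.7] [68.  38.2] 24.5
shift cm [-0.03 -0.04  0.03] wz -0.0
```

View pics/w2.png

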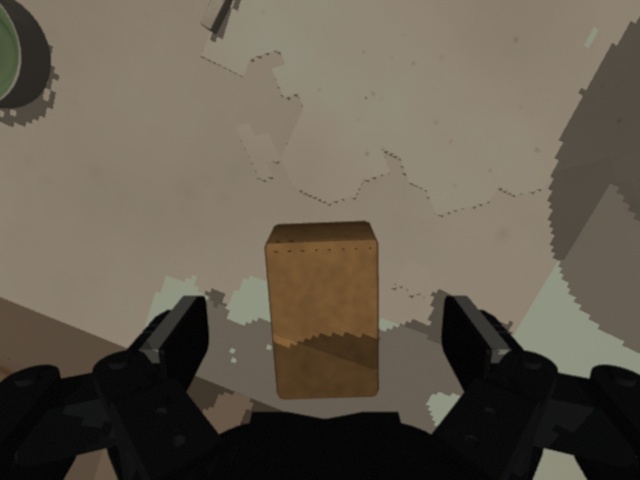

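The cork sits centred between the fingers (top face rows 245–397) and square to them, so I close.

>>> arm_command(targets=[[0,0,0,0,0,0,-1],[0,0,0,0,0,0,-1],[0,0,0,0,0,0,-1],[0,0,0,0,0,0,-1],[0,0,0,0,0,0,-1],[0,0,0,0,0,0,-1]], newtons=40)

```text
time: 5.18
ee_pos: [554.7, 0.1, 80.9]
ee_rot: [3.083, 0.6, 0.002]
contact_force: [-0.7, 0.5, 7.0]
finger_gap: 37.5
grip_force: 39.8
```

>>> arm_command(targets=[[0,0,-2,0,0,0,-1],[0,0,-6,0,0,0,-1],[0,0,-6,0,0,-1.125,-1],[0,0,-6,0,0,-1.125,-1],[0,0,0,0,0,-1.125,-1],[0,0,0,0,0,-1.125,-1],[0,0,0,0,0,-1.125,-1],[0,0,0,0,0,-1.125,-1],[0,0,0,0,0,-1.125,-1]])

```text
time: 6.3
ee_pos: [554.0, 0.2, 281.2]
ee_rot: [2.31, 2.128, 0.001]
contact_force: [0.2, 0.4, -0.7]
finger_gap: 37.5
grip_force: 39.9
```

>>> arm_command(targets=[[4.65,-0.9,0,0,0,0,-1],[4.65,-0.9,0,0,0,0,-1],[4.65,-0.9,0,0,0,0,-1],[4.65,-0.9,0,0,0,0,-1],[4.65,-0.9,0,0,0,0,-1],[0,0,0,0,0,0,-1],[0,0,0,0,0,0,-1]])

```text
time: 7.18
ee_pos: [529.3, 235.3, 280.6]
ee_rot: [2.315, 2.123, 0.0]
contact_force: [-0.1, -0.6, -0.7]
finger_gap: 37.4
grip_force: 40.0
```

```bash
python3 - <<'E'
from h import *
look("w3",dict(cork_pocket=9,candle_pocket=9,lump_pocket=9,weight_pocket=9,cork_mid=100))
print(state()["finger_gap"],state()["grip_force"])
E
```

```text
[529.3 235.3 280.6] psi 1.484 t 7.175
cork_pocket 0.87 [144. 286.] z 9 pt [501.1 288. ] rect [501.9 286.9] [81.8 71.7] 84.3
candle_pocket 0.88 [ 46. 283.] z 9 pt [507.8 363.7] rect [509.1 361.8] [67.7 72.2] 84.9
lump_pocket 0.62 [140. 371.] z 9 pt [573.2 284.5] rect [574.2 279.4] [82.1 73.2] 85.1
weight_pocket 0.96 [ 59. 379.] z 9 pt [583.2 347. ] rect [581.7 355.5] [68.5 73. ] 84.2
cork_mid 0.89 [309. 322.] z 100 pt [522.9 177.8] rect [524.  171.7] [134.   74.6] 86.5
37.30826804375394 39.96178150177002
```

View pics/w3.png

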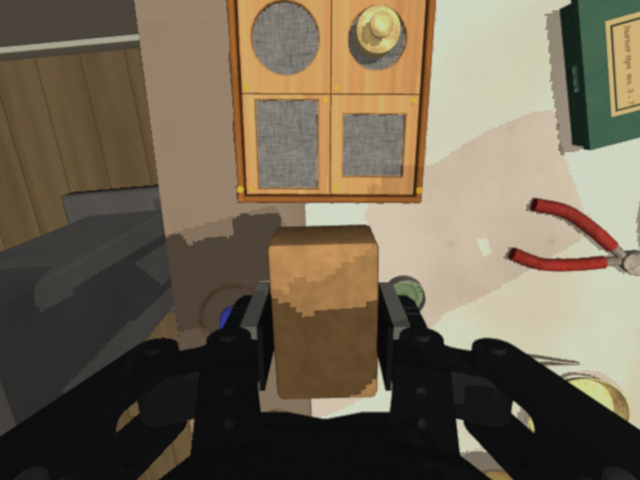

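The held cork fills the middle of the picture. The oblong pocket spans cols 255–320 and rows 99–189, the square one centres at about (145,375), the empty round one at (37,286), and the brass weight stands at (35,378). I measure the pocket edges and corners by their felt.

```bash
python3 - <<'E'
from h import *
im=cv2.imread("pics/w3.png"); hsv=cv2.cvtColor(im,cv2.COLOR_BGR2HSV)
m=(hsv[...,1]<60).astype(np.uint8)
for n,(r0,r1,c0,c1) in dict(cork=(97,192,246,328),lump=(97,192,334,416),candle=(0,92,240,328)).items():
    k=np.zeros_like(m);k[r0:r1,c0:c1]=cv2.morphologyEx(m[r0:r1,c0:c1],cv2.MORPH_OPEN,np.ones((5,5)))
    c=max(cv2.findContours(k,0,2)[0],key=cv2.contourArea)[:,0,:]
    print(n,cv2.boundingRect(c))
    for z in (4,9):
        b=cv2.minAreaRect(np.array([atz("wrist",(r,q),z)[:2] for q,r in c],np.float32)); print(z,np.round(b[0],1),np.round(b[1],1),round(b[2],1))
R=psi()[1]; e=np.array(state()["ee_pos"])
# cork in hand: top face at height ~ table grasp: TCP was 80.9 -> top 54.9 below TCP
for px in ((245,273),(245,376),(397,278),(397,376)): print(np.round(R.T@(atz("wrist",px,e[2]-54.9)-e),1))
E
```

```text
cork (257, 101, 60, 86)
4 [502.1 286.9] [71.5 49.7] 84.7
9 [502.5 287.2] [70.5 49. ] 84.7
lump (343, 115, 61, 60)
4 [575.  280.1] [49.5 50.2] 84.9
9 [574.5 280.5] [48.8 49.5] 84.9
candle (253, 3, 65, 71)
4 [509.8 369.5] [51.1 51.5] 84.9
9 [510.1 368.6] [50.4 50.8] 84.9
[ 29.7 -17.   54.9]
[29.6 17.3 54.9]
[-30.  -17.3  54.9]
[-30.   19.4  54.9]
```

>>> arm_command(targets=[[4.9,-3.15,0,0,0,0,-1],[0,0,4.5,0,0,0,-1],[0,0,4.5,0,0,0,-1],[0,0,4.5,0,0,0,-1],[0,0,3.5,0,0,0,-1],[0,0,0,0,0,0,-1],[0,0,0,0,0,0,-1]])

```text
time: 8.35
ee_pos: [503.2, 287.3, 111.0]
ee_rot: [2.316, 2.122, 0.002]
contact_force: [0.3, 0.0, 0.6]
finger_gap: 37.4
grip_force: 40.0
```

```bash
python3 - <<'E'
from h import *
go(502.2,287,86,1.4826)
E
```

```text
shift cm [-0.04 -0.1   2.5 ] wz 0.01
```

>>> arm_command(targets=[[0,-0.1,1.2,0,0,0,-1],[0,0,0.8,0,0,0,-1],[0,0,0.4,0,0,0,-1],[0,0,0,0,0,0,-1],[0,0,0,0,0,0,-1]])

```text
time: 8.98
ee_pos: [501.6, 287.3, 86.0]
ee_rot: [2.316, 2.123, 0.0]
contact_force: [0.1, -0.3, -0.0]
finger_gap: 36.7
grip_force: 40.0
```

>>> arm_command(targets=[[0,0,0.15,0,0,0,-1],[0,0,0,0,0,0,-1],[0,0,0,0,0,0,-1]])

```text
time: 9.35
ee_pos: [501.7, 287.4, 84.9]
ee_rot: [2.316, 2.123, 0.001]
contact_force: [-0.9, -0.8, 6.3]
finger_gap: 36.9
grip_force: 40.5
```

>>> arm_command(targets=[[0,0,0,0,0,0,0.5],[0,0,0,0,0,0,0.5],[0,0,0,0,0,0,0.5],[0,0,-2,0,0,0,0.5],[0,0,-6,0,0,0,1],[0,0,-6,0,0,-1.125,1],[0,0,-6,0,0,-1.125,1],[0,0,0,0,0,-1.125,1],[0,0,0,0,0,-1.125,1],[0,0,0,0,0,-1.125,1]])

```text
time: 10.6
ee_pos: [501.3, 287.2, 286.2]
ee_rot: [1.319, 2.85, 0.002]
contact_force: [-0.1, 0.1, 0.4]
finger_gap: 85.3
grip_force: 0.0
```

>>> arm_command(targets=[[-4.38,-0.63,0,0,0,0,1],[-4.38,-0.63,0,0,0,0,1],[-4.38,-0.63,0,0,0,0,1],[-4.38,-0.63,0,0,0,0,1],[0,0,4,0,0,0,1],[0,0,4,0,0,0,1],[0,0,0,0,0,0,1],[0,0,0,0,0,0,1]])

```text
time: 11.6
ee_pos: [595.5, 137.2, 206.3]
ee_rot: [1.326, 2.846, 0.002]
contact_force: [0.4, 0.6, -0.1]
finger_gap: 85.5
grip_force: 0.0
```

```bash
python3 - <<'E'
from h import *
look("w4",dict(candle_mid=15,cork_mid=30))
E
```

```text
[595.5 137.2 206.3] psi 2.27 t 11.6
```

View pics/w4.png

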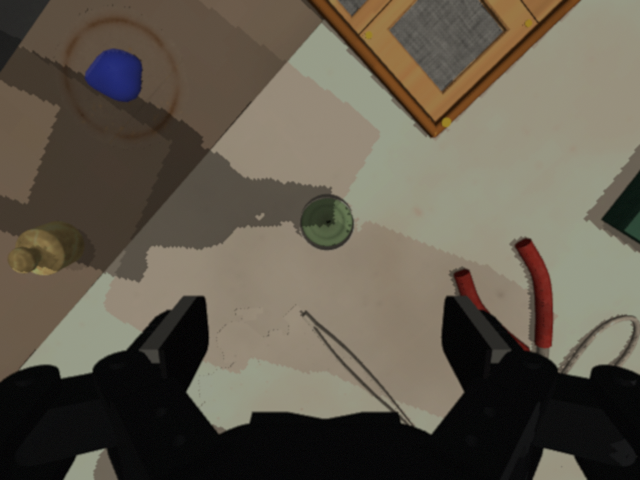

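The tealight shows at (222,327), about 3 mm ahead of and 1.5 mm beside the tool axis. The pliers at (290,465) are clear of the fingers. I descend and grip.

>>> arm_command(targets=[[0.28,0.15,4.5,0,0,0,1],[0,0,4.5,0,0,0,1],[0,0,3.4,0,0,0,1],[0,0,0.4,0,0,0,1],[0,0,0,0,0,0,1],[0,0,0,0,0,0,1]])

```text
time: 12.5
ee_pos: [595.4, 140.3, 78.4]
ee_rot: [1.326, 2.845, 0.003]
contact_force: [0.4, 0.7, -0.1]
finger_gap: 85.9
grip_force: 0.0
```

```bash
python3 - <<'E'
from h import *
look("w5",dict(candle_mid=15))
E
```

```text
[595.4 140.3  78.4] psi 2.269 t 12.5
candle_mid 0.61 [314. 320.] z 15 pt [594.3 139.3] rect [594.6 141. ] [37.9 42.7] 37.9
```

View pics/w5.png

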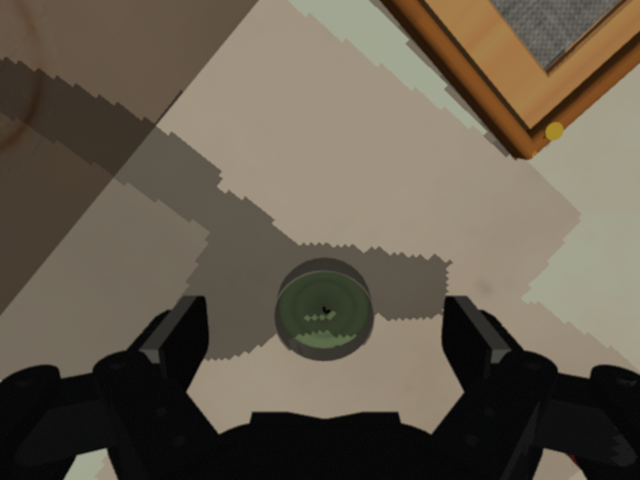

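The tealight sits centred between the fingers at (311,324), so I close gently.

>>> arm_command(targets=[[0,0,0,0,0,0,-1],[0,0,0,0,0,0,-1],[0,0,0,0,0,0,-1],[0,0,0,0,0,0,-1],[0,0,0,0,0,0,-1]], newtons=30)

```text
time: 13.22
ee_pos: [594.2, 140.0, 76.8]
ee_rot: [1.327, 2.847, 0.0]
contact_force: [-1.1, -0.4, 5.5]
finger_gap: 36.0
grip_force: 29.9
```

>>> arm_command(targets=[[0,0,-1,0,0,0,-1],[0,0,-4,0,0,0,-1],[0,0,-5,0,0,0,-1],[0,0,-5,0,0,0,-1],[0,0,0,0,0,0,-1]])

```text
time: 13.85
ee_pos: [596.4, 140.5, 231.3]
ee_rot: [1.324, 2.841, 0.008]
contact_force: [0.4, 0.5, -2.1]
finger_gap: 36.3
grip_force: 30.3
```

```bash
python3 - <<'E'
from h import *
s=state();print(s["ee_pos"],s["finger_gap"],s["grip_force"])
go(510,369,150,2.269)
E
```

```text
[596.42369835 140.52573536 231.2637684 ] 36.32567916447796 30.276945886434987
shift cm [23.09  8.01  8.1 ] wz 0.0
```

>>> arm_command(targets=[[4.62,1.6,0,0,0,0,-1],[4.62,1.6,0,0,0,0,-1],[4.62,1.6,0,0,0,0,-1],[4.62,1.6,0,0,0,0,-1],[4.61,1.6,0,0,0,0,-1],[0,0,4,0,0,0,-1],[0,0,4,0,0,0,-1],[0,0,0,0,0,0,-1],[0,0,0,0,0,0,-1]])

```text
time: 14.98
ee_pos: [507.3, 368.4, 147.0]
ee_rot: [1.328, 2.847, 0.0]
contact_force: [0.8, -0.6, 0.3]
finger_gap: 36.5
grip_force: 30.3
```

```bash
python3 - <<'E'
from h import *
look("w6",dict(candle_mid=88))
s=state();print(s["ee_pos"],s["finger_gap"],s["grip_force"])
go(510,369,110,2.269)
E
```

```text
[507.3 368.4 147. ] psi 2.269 t 14.975
candle_mid 0.64 [319. 323.] z 88 pt [508.1 368.1] rect [507.6 369.6] [35.9 41.9] 39.9
[507.89826038 368.68912505 148.12439901] 36.30321857697215 30.2683995582629
shift cm [-0.11  0.17  3.81] wz -0.0
```

View pics/w6.png

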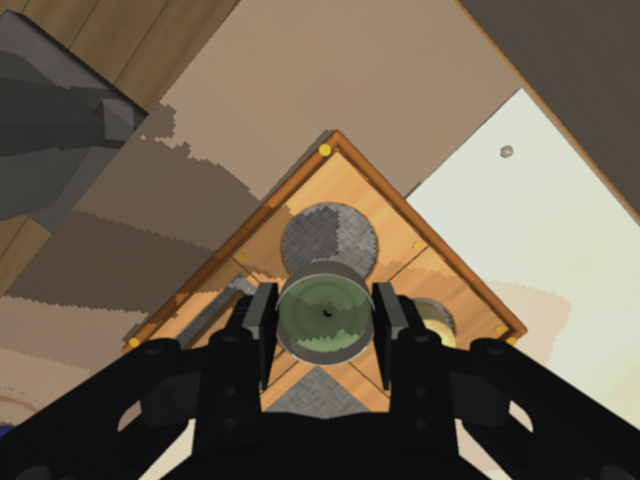

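The upright tealight is held at (312,324). The pocket shows beyond it at (245,330), the weight is to the right and the cork is under the left finger. I lower it in.

>>> arm_command(targets=[[-0.08,0.2,2.5,0,0,0,-1],[0,0,2.2,0,0,0,-1],[0,0,1.0,0,0,0,-1],[0,0,0.4,0,0,0,-1],[0,0,0,0,0,0,-1],[0,0,0,0,0,0,-1]])

```text
time: 15.82
ee_pos: [509.3, 369.2, 86.0]
ee_rot: [1.327, 2.847, 0.001]
contact_force: [-0.1, -0.7, -0.3]
finger_gap: 36.3
grip_force: 30.3
```

>>> arm_command(targets=[[0,0,0.3,0,0,0,-1],[0,0,0.15,0,0,0,-1],[0,0,0,0,0,0,-1],[0,0,0,0,0,0,-1]])

```text
time: 16.32
ee_pos: [509.0, 369.0, 80.9]
ee_rot: [-1.327, -2.847, 0.0]
contact_force: [-0.5, -0.0, -0.8]
finger_gap: 36.5
grip_force: 30.3
```

>>> arm_command(targets=[[0,0,0.1,0,0,0,-1],[0,0,0,0,0,0,-1],[0,0,0,0,0,0,-1]])

```text
time: 16.7
ee_pos: [509.0, 369.0, 80.8]
ee_rot: [1.327, 2.847, 0.0]
contact_force: [-2.8, -1.7, 7.9]
finger_gap: 36.2
grip_force: 31.0
```

>>> arm_command(targets=[[0,0,0,0,0,0,0.3],[0,0,0,0,0,0,0.3],[0,0,0,0,0,0,0.3],[0,0,-2,0,0,0,0.3],[0,0,-6,0,0,0,0.3],[0,0,-6,0,0,0,1],[0,0,-2,0,0,0,1],[-2.7,-4.3,0,0,0,0,1],[-2.7,-4.3,0,0,0,0,1],[-2.7,-4.3,0,0,0,0,1]])

```text
time: 17.95
ee_pos: [461.3, 222.5, 240.1]
ee_rot: [-1.326, -2.848, 0.0]
contact_force: [0.4, 0.1, 0.2]
finger_gap: 85.4
grip_force: 0.0
```

>>> arm_command(targets=[[-2.7,-4.3,0,0,0,0,1],[-2.7,-4.3,0,0,0,0,1],[0,0,2.5,0,0,0,1],[0,0,2.5,0,0,0,1],[0,0,0,0,0,0,1]])

```text
time: 18.58
ee_pos: [429.9, 126.8, 188.9]
ee_rot: [-1.326, -2.845, 0.004]
contact_force: [-0.9, -0.5, -0.0]
finger_gap: 85.3
grip_force: 0.0
```

```bash
python3 - <<'E'
from h import *
look("w7",dict(lump_mid=7))
im=cv2.imread("pics/w7.png").astype(int)
m=((im[...,0]>90)&(im[...,0]>2*im[...,2])&(im[...,0]>2*im[...,1])).astype(np.uint8)
c=max(cv2.findContours(m,0,2)[0],key=cv2.contourArea)[:,0,:]
print(cv2.boundingRect(c))
P=np.array([atz("wrist",(r,q),7)[:2] for q,r in c],np.float32)
print(cv2.minAreaRect(P))
h=cv2.convexHull(P)[:,0]
for a in range(0,180,15):
    u=h@[np.cos(np.radians(a)),np.sin(np.radians(a))]; print(a,round(float(np.ptp(u)),1),end="; ")
E
```

```text
[429.9 126.8 188.9] psi 2.269 t 18.575
lump_mid 0.65 [234. 328.] z 7 pt [435.2 125.8] rect [433.4 127.3] [33.9 32. ] 14.4
lump_mid 0.58 [ 91. 556.] z 7 pt [482.7 283.7] rect [504.1 288.9] [85.9 75. ] 84.6
(299, 211, 53, 44)
((433.7181091308594, 127.63289642333984), (31.617517471313477, 29.281023025512695), 12.229647636413574)
0 30.1; 15 31.9; 30 33.2; 45 35.2; 60 35.2; 75 33.8; 90 31.7; 105 29.4; 120 29.5; 135 30.1; 150 29.6; 165 29.6;
```

View pics/w7.png

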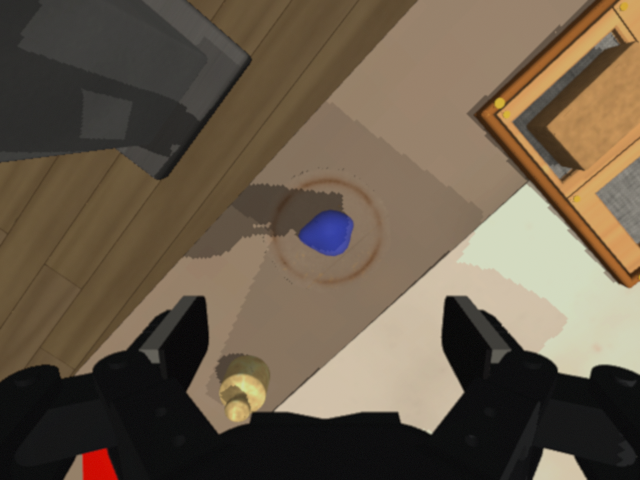

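The lump is at (232,327) with its long axis at about 50°, and the ring is only a flat stain. At top right the cork shows lying in its pocket, and the spare weight at (380,245) is clear. I turn so the fingers close across the lump's short side, then descend.

>>> arm_command(targets=[[-0.19,0.31,0,0,0,1.22,1],[0,0,0,0,0,1.22,1],[0,0,0,0,0,1.22,1],[0,0,0,0,0,1.22,1],[0,0,0,0,0,1.22,1],[0,0,0,0,0,1.22,1],[0,0,3,0,0,1.22,1],[0,0,3,0,0,1.22,1],[0,0,3,0,0,0,1],[0,0,2.0,0,0,0,1]])

```text
time: 19.92
ee_pos: [435.3, 128.2, 79.8]
ee_rot: [2.824, 1.376, 0.001]
contact_force: [0.9, -0.1, -0.1]
finger_gap: 85.9
grip_force: 0.0
```

>>> arm_command(targets=[[0,0,0.15,0,0,0,1],[0,0,0,0,0,0,1]])

```text
time: 20.18
ee_pos: [435.4, 128.1, 79.3]
ee_rot: [2.824, 1.376, 0.002]
contact_force: [-0.9, 0.4, 0.0]
finger_gap: 85.8
grip_force: 0.0
```

```bash
python3 - <<'E'
from h import *
look("w8",dict(lump_mid=8))
E
```

```text
[435.4 128.1  79.3] psi 0.907 t 20.175
lump_mid 0.68 [312. 318.] z 8 pt [431.5 127.3] rect [431.4 127.4] [34.6 31.7] 10.7
```

View pics/w8.png

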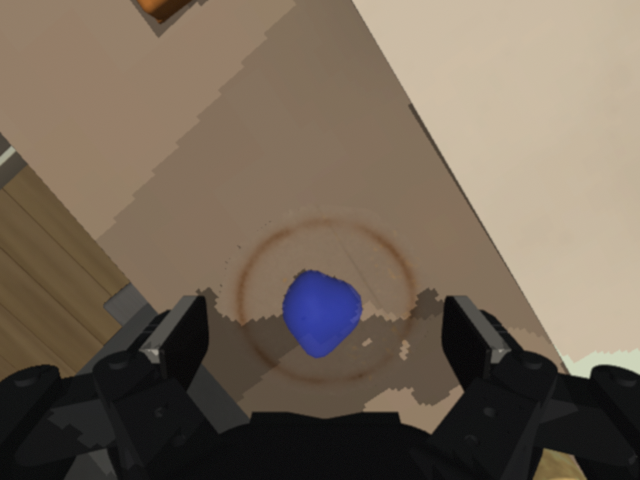

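The lump is at (312,320), 2–3 mm off centre. Its narrow width is flattest at about 157°, so I shift, turn by 14° and close.

>>> arm_command(targets=[[-0.28,-0.22,0.15,0,0,0,1],[0,0,0,0,0,-0.9,1],[0,0,0,0,0,-0.9,1],[0,0,0,0,0,0,-1],[0,0,0,0,0,0,-1],[0,0,0,0,0,0,-1],[0,0,0,0,0,0,-1],[0,0,0,0,0,0,-1],[0,0,0,0,0,0,-1]], newtons=40)

```text
time: 21.4
ee_pos: [431.4, 127.0, 77.3]
ee_rot: [2.63, 1.718, 0.0]
contact_force: [-0.8, 1.0, 6.1]
finger_gap: 28.3
grip_force: 38.9
```

>>> arm_command(targets=[[0,0,-1,0,0,0,-1],[0,0,-2,0,0,0,-1],[0,0,-4,0,0,0,-1],[0,0,-5,0,0,0,-1],[0,0,0,0,0,0,-1]])

```text
time: 22.02
ee_pos: [433.2, 127.5, 200.5]
ee_rot: [2.628, 1.717, 0.011]
contact_force: [1.0, 0.4, -1.0]
finger_gap: 28.4
grip_force: 39.6
```

```bash
python3 - <<'E'
from h import *
look("w9",dict(lump_mid=125))
go(574.8,280.3,130,1.4826)
E
```

```text
[433.2 127.5 200.5] psi 1.157 t 22.025
lump_mid 0.69 [310. 321.] z 125 pt [428.8 125. ] rect [429.1 126.9] [34.1 33.2] 9.7
shift cm [19.8   6.99  6.76] wz -2.33
```

View pics/w9.png

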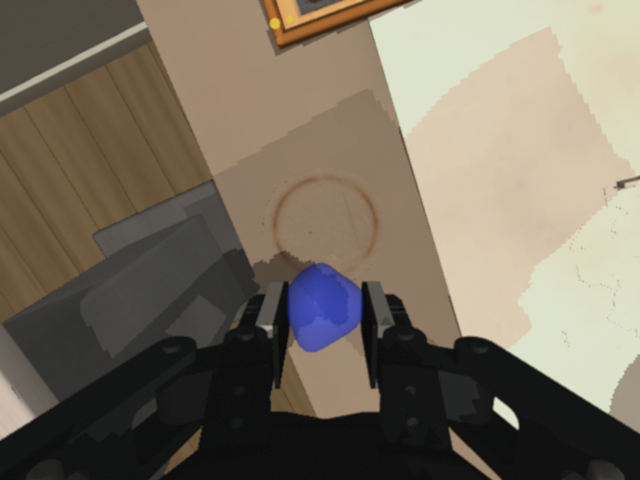

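The lump is held level between the pads at (308,323), about 2.5 mm behind the tool axis, and the ring stain is left empty. I carry it to the square pocket.

>>> arm_command(targets=[[3.97,1.4,0,0,0,0,-1],[3.97,1.4,0,0,0,0,-1],[3.97,1.4,0,0,0,0,-1],[3.97,1.4,0,0,0,0,-1],[3.97,1.4,0,0,0,0,-1],[0,0,3.5,0,0,-1.165,-1],[0,0,3.5,0,0,-1.165,-1],[0,0,0,0,0,0,-1],[0,0,0,0,0,0,-1]])

```text
time: 23.25
ee_pos: [575.0, 280.6, 126.7]
ee_rot: [-2.32, -2.118, 0.001]
contact_force: [0.5, 0.6, -0.4]
finger_gap: 28.2
grip_force: 39.7
```

```bash
python3 - <<'E'
from h import *
s=state();print(s["finger_gap"]); go(574.8,282.5,83,1.4826)
E
```

```text
28.18802766243056
shift cm [ 0.19 -0.04  4.37] wz -0.02
```

>>> arm_command(targets=[[0.2,0,2.5,0,0,0,-1],[0,0,1.3,0,0,0,-1],[0,0,0.5,0,0,0,-1],[0,0,0.1,0,0,0,-1],[0,0,0,0,0,0,-1],[0,0,0,0,0,0,-1]])

```text
time: 24.0
ee_pos: [575.5, 282.8, 83.5]
ee_rot: [2.317, 2.122, 0.001]
contact_force: [0.1, 0.0, -0.5]
finger_gap: 28.2
grip_force: 39.7
```

>>> arm_command(targets=[[0,0,0.12,0,0,0,-1],[0,0,0,0,0,0,-1],[0,0,0.1,0,0,0,-1],[0,0,0,0,0,0,-1]])

```text
time: 24.5
ee_pos: [575.3, 282.8, 81.4]
ee_rot: [2.317, 2.122, 0.0]
contact_force: [-2.1, -1.5, 6.0]
finger_gap: 28.2
grip_force: 40.2
```

>>> arm_command(targets=[[0,0,0,0,0,0,0.1],[0,0,0,0,0,0,0.1],[0,0,0,0,0,0,0.1],[0,0,-2,0,0,0,0.1],[0,0,-6,0,0,0,0.1],[0,0,-6,0,0,0,0.1],[0,0,-6,0,0,0,0.1],[-3,-3,0,0,0,0,0.1],[0,0,0,0,0,0,0.1],[0,0,0,0,0,0,0.1]])

```text
time: 25.75
ee_pos: [543.1, 255.6, 281.7]
ee_rot: [2.316, 2.122, 0.002]
contact_force: [0.7, -0.0, -0.8]
finger_gap: 46.9
grip_force: 0.0
```

```bash
python3 - <<'E'
from h import *
look("w10",dict(lump_mid=13,cork_mid=30,candle_mid=19))
E
```

```text
[543.1 255.6 281.7] psi 1.483 t 25.75
lump_mid 0.96 [172. 355.] z 13 pt [571.9 280.6] rect [572.9 282.5] [34.  30.4] 39.9
cork_mid 0.8 [174. 270.] z 30 pt [501.1 287.1] rect [502.8 287.6] [62.  39.1] 87.0
```

View pics/w10.png

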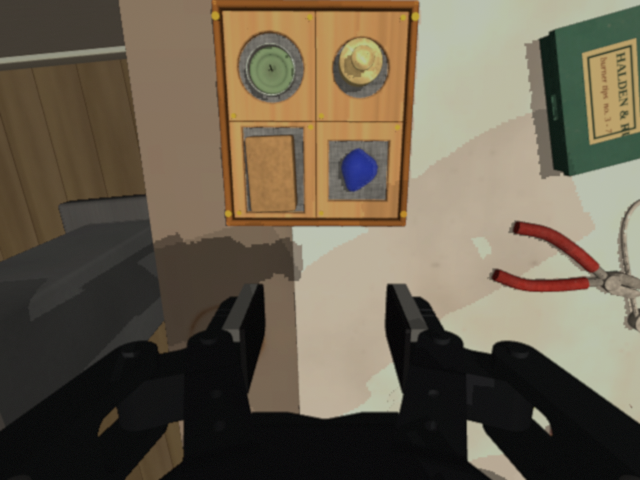

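The tray shows every piece seated and near the middle of its pocket: cork at (173,270), tealight at (70,271), lump at (170,359). The brass weight is still at (62,361), and the gripper touches nothing.

```bash
python3 -c "
from workcell import *
print(close_job())"
```

```text
the job is handed in; nothing more can be done
None
```

The kit is complete and handed in at about 26 s: cork, tealight and cobalt lump were placed in that order and sit flat near the middle of their pockets in the last picture; neither brass weight was touched.

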